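# Move a gearbox cover from its tray pocket onto the casing's studs

## Robot

A 7-joint arm with a two-finger parallel gripper is mounted at the origin on the work surface. World frame = base frame: x ahead of the robot, y to its left, z up, the work surface at z = 0. Lengths are in mm, angles in rad, forces in N, time in s.
With the tool pointing down it reaches from about 350 to 900 mm from the base axis. Payload 7.2 kg.
Tool frame: the origin (TCP) lies where the fingers leave the gripper's body, on its centre line; the fingertips stand 73 mm ahead of it and the grasp point (between the pads) lies 54 mm ahead of it; y points along the fingers, z is the direction in which the jaws open and shut, and the axes are right-handed (so a half turn about y gives the same grasp; the last joint's range is limited). The gripper opens to 85 mm and grips with 20 to 120 N. Pads are 22 mm wide; open, the fingers measure 114 mm over their backs; the gripper's body (76 mm by 85 mm) begins 54 mm behind the grasp point. The pads swing forward as they close: fully open they stand 13 mm farther back than shut.
Start: joints at [-1.258, 0.411, -0.013, 1.596, 0.006, 1.134, -0.082], TCP at [232.298, 580.227, 303.897] pointing down, gripper open.
Joint ranges: [-2.95, 2.95], [-0.29, 1.99], [-1.47, 1.44], [0.14, 2.54], [-1.03, 4.17], [0.13, 1.85], [-2.86, 2.86]. Speed limits (rad/s): [2.39, 2.39, 3.01, 3.01, 3.14, 3.14, 3.14].

## Interface

Orientations are given as a rotation vector (axis times angle).
In Python, from cell import manip, camera, job gives the robot as it stands.
- The arm moves only by the shell command python3 -m inch 'ROWS' [FORCE]. ROWS is JSON, a list of rows, each an object with "xyz": the shift along the tool's x, y, z in mm, a list of three; "twist": the turn, a rotation vector about the tool's x, y, z in degrees, a list of three; "grip": the closure, from -1 (fully open) to 1 (shut), so that 0 is half open. A call has 1 to 12 rows; each row is the pose to reach, as a shift and turn from the pose commanded when the call began, along the tool's axes at that moment; what a row does not reach only later rows make up. A row lasts 1/8 s, in which the tool goes at most 62.5 mm and 10.7 degrees, less where a joint would pass 70% of its speed; a pose out of reach is approached as far as the arm can. A call with a gripper value outside its range is refused whole. The fingers move at their own pace and stop on an object; FORCE is the grip in N (left out, the last holds). Time passes only in rows, so rows that repeat a pose let the fingers close. It gives the time, the measured TCP pose, the force and the opening at its end, in the units of the state.
- manip.read_state(): the state, without advancing time (a new reading comes with each control period).
- camera(name): name is "scene" or "side" or "wrist"; returns a dict with "img" (480x640x3 uint8, blue, green, red), "mtx" (3x3 intrinsics, pixels), "D" ([k1, k2, p1, p2, k3] as OpenCV has them; the pictures are not rectified), "R" (3x3) and "t" (3): a world point X has camera coordinates R X + t; the wrist camera has in their place "mount" (4x4, takes a point from camera to tool coordinates, whose origin is the TCP and whose axes are the tool frame's). Camera axes: x right, y down, z forward; pixel columns grow to the right and rows downward; lengths in mm; the calibration is good to about 2 mm. A picture is of the moment at which its call begins: read the wrist's pose just before it. There is no depth.
- job.hand_in(): hands the job in, once; it reports no verdict.
The state is a dict: "t": time; "joint_positions": joint angles; "dq": joint speeds; "tau": joint torques, N m; "tool_pos": TCP position; "ee_rot": TCP orientation; "contact_force": force on the tool from outside, world axes, zero at the start; "moment": the same for the moment, N m; "grip_width": opening from 0.0 (shut) to 1.0 (fully open).
Only numpy, scipy, OpenCV 4.12 (cv2) and the standard library are available. Lean on these libraries where they do the work, as an engineer would, in place of code of your own. Each camera call takes 0.05 s, during which the arm holds its last target. There are 200 camera calls.

## Task

Lift the gearbox cover that has the upright lug straight up out of its tight tray pocket by that lug, lay it flat on the rubber mat and let go. Then take it again across its long sides and lower it, kept level, over both studs of the gearbox with its lug end next to the big round flange, letting go only once it sits fully home. Leave the other cover, the tools and all else where they are.

Things in the scene. Friction and masses are not known exactly. Their poses are not given: they have to be found in the camera images.
- cover_center (a point): Middle (half-way up) of the cover to move: a loose aluminium plate 150 mm long (x), 56 wide (y), 16 thick (z, up), 0.35 kg. Holes through it 62 mm either side along x; lug on top towards +x. Its long sides are plain and upright: grip across y, from the middle to 10 mm towards -x. It starts sunk in one of the two tray pockets, top flush with the tray.
- cover_lug (a point): Middle of the cover's lug, 38 mm along +x from the cover's middle: a plain fin 12 mm thick along x (grip along x), 40 mm wide along y, rising 34 mm above the plate's top; this point is 17 mm above the plate's top. The only grip while the cover is in its pocket; too near the flange to be held on the gearbox.
- cover_hole_lug_end (a point): Centre (half-way through) of the 14 mm hole at the cover's lug end.
- cover_hole_plain_end (a point): Centre of the 14 mm hole at the cover's other end.
- tray: Fixed black plastic tray 190 mm (its x) by 160 mm (y) by 22 mm high; origin at the centre of its underside. Two equal pockets 153 x 59 mm, 16 mm deep, side by side, long along x, centres at y = +37 and -37 mm. One holds the cover with the lug, the other the blank cover, either way round; lug towards +x of the tray.
- blank_center (a point): Centre of the other, blank cover (leave it): the same 150 x 56 x 16 mm plate without lug or holes, with a low round dome 8 mm high.
- mat: Fixed black rubber mat 180 x 180 mm, 4 mm thick, flat on the table; origin at the centre of its underside.
- seat (a point): Middle of the gearbox's cover seat, on its top face, 130 mm above the table: a raised strip 146 mm long (x) by 46 mm wide (y), 15 mm above the casing. x points to the big round flange, z up. The cover when home has its middle 8 mm above this point and its x axis along this x.
- gearbox: Fixed aluminium gearbox; origin at its underside, 130 mm straight below the seat's middle, same axes. Casing 150 mm wide (y), 115 mm high, from x = -130 to 85 mm. The flange is an upright disc, 250 mm across, from x = 85 to 110 mm, its top 120 mm above the seat; a shaft sticks out beyond it.
- stud_flange_end (a point): Tip of the upright steel stud near the flange, 62 mm along +x from the seat's middle: 10 mm diameter, 30 mm high above the seat, the top 6 mm tapered.
- stud_free_end (a point): Tip of the same kind of stud at the seat's other end, 62 mm along -x.
- bearing: Bystander: steel ball-bearing ring, 62 mm across, 16 mm high, lying beside the gearbox; origin at its underside.
- screwdriver: Bystander: red-handled screwdriver lying beyond the mat.
- wrench: Bystander: steel wrench lying just beyond the tray.
- jar: Bystander: clear jar 64 mm across, 90 mm high, beyond the tray.
Not all that is in view belongs to the job. Leave any purple look-alike of the part that bears cover_center alone.

How it is judged:
By the outcome, as a careful person would: the job done as asked, in the order asked, and still so for the second after the job is handed in, with the robot touching nothing.
It also fails if it takes over 64 s, if anything falls off the work surface, if the arm or the gripper's body presses on something with over 40 N, if the wrist force passes 120 N, or if a joint passes its speed limit or range.

## Working session

There is one attempt and no reset: what is moved stays moved. The work goes in short steps, Python scripts to look and compute and a shell command to move; the robot and the scene stay as the last step left them, time stands still between calls to the robot, and variables do not carry over. Pictures are saved under pics/ and viewed, about 8 in all and at most 12, crops included, and the job is handed in when it is done.

```bash
mkdir -p pics; ls; python3 - <<'E'
from cell import manip,camera,job
import cv2,numpy as np
s=manip.read_state();print(s)
for n in("scene","side","wrist"):
    c=camera(n);cv2.imwrite(f"pics/{n}0.png",c["img"])
    print(n,{k:np.round(v,3).tolist() for k,v in c.items() if k!="img"})
E
```

```text
pics
{'t': 0.0, 'joint_positions': array([-1.25820619,  0.41186192, -0.01272204,  1.59703518,  0.00558028,
        1.13427034, -0.08222654]), 'dq': array([-0.00055468,  0.000969  ,  0.0019538 , -0.00153988, -0.00323081,
        0.00158668,  0.00025559]), 'tau': array([-1.45927829e-04, -6.00640941e+01,  6.81893248e-01, -2.99414778e+01,
        1.37184662e-02,  1.08177183e-02,  5.08896562e-06]), 'tool_pos': array([232.16734298, 579.8822257 , 303.08020177]), 'ee_rot': array([-1.55160233,  0.29897044, -0.2986463 ]), 'contact_force': array([ 0.08493703, -0.98749681,  0.01359636]), 'moment': array([-0.0386042 ,  0.00053066,  0.04830355]), 'grip_width': 1.0056331120625044}
scene {'mtx': [[567.58, 0.0, 315.263], [0.0, 567.58, 236.297], [0.0, 0.0, 1.0]], 'D': [0.005, 0.0, 0.0, 0.0, 0.0], 'R': [[0.797, 0.603, 0.022], [0.365, -0.453, -0.814], [-0.481, 0.656, -0.581]], 't': [-466.723, -63.083, 1542.657]}
side {'mtx': [[619.132, 0.0, 316.632], [0.0, 619.132, 238.398], [0.0, 0.0, 1.0]], 'D': [-0.115, 0.0, 0.0, 0.0, 0.0], 'R': [[-0.979, -0.202, 0.016], [-0.148, 0.654, -0.742], [0.139, -0.729, -0.67]], 't': [531.509, 157.666, 1602.884]}
wrist {'mtx': [[432.407, 0.0, 310.639], [0.0, 432.407, 236.522], [0.0, 0.0, 1.0]], 'D': [-0.06, 0.0, 0.0, 0.0, 0.0], 'mount': [[0.001, 0.945, 0.328, -84.238], [-0.001, -0.328, 0.945, -69.476], [1.0, -0.001, 0.0, -1.439], [0.0, 0.0, 0.0, 1.0]]}
```

View pics/scene0.png

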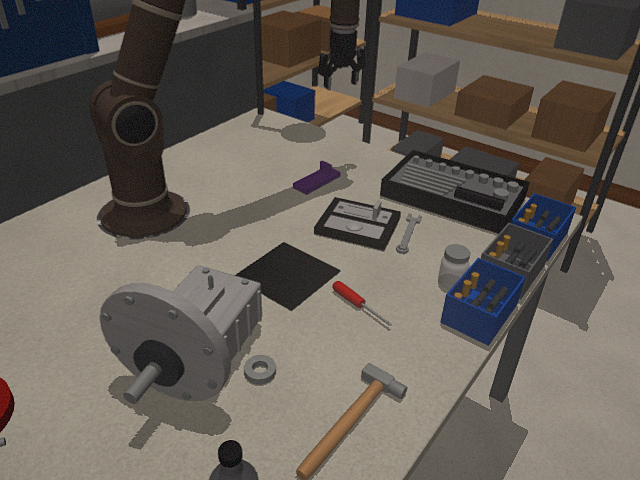

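View pics/side0.png

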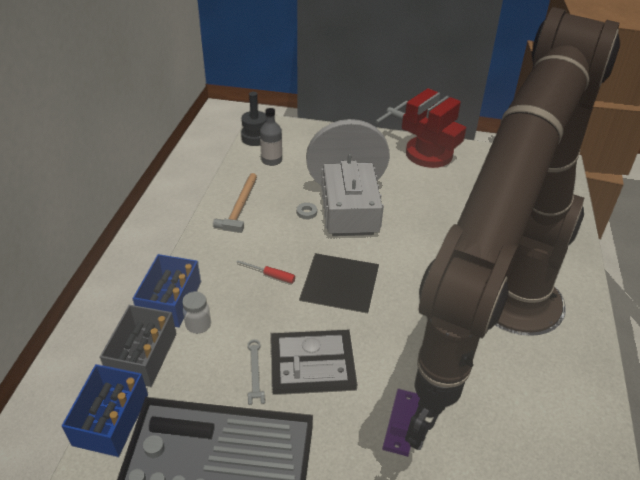

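```bash
cat > h.py <<'E'
from cell import manip,camera,job
import cv2,numpy as np
from scipy.spatial.transform import Rotation as Ro
def cam(n):
    s=manip.read_state();c=camera(n)
    if n=="wrist":
        Rt=Ro.from_rotvec(s["ee_rot"]).as_matrix();M=np.array(c["mount"])
        Rw=Rt@M[:3,:3];o=Rt@M[:3,3]+s["tool_pos"]
    else:
        Rw=np.array(c["R"]).T;o=-Rw@np.array(c["t"])
    c["Rw"],c["o"]=Rw,o
    return c
def ray(c,uv):
    p=cv2.undistortPoints(np.array(uv,float).reshape(-1,1,2),np.array(c["mtx"]),np.array(c["D"],float))[:,0]
    d=np.c_[p,np.ones(len(p))]@c["Rw"].T
    return d/np.linalg.norm(d,axis=1)[:,None]
def onz(c,uv,z):
    d=ray(c,uv);return c["o"]+d*((z-c["o"][2])/d[:,2])[:,None]
def tri(c1,u1,c2,u2):
    A=0;b=0;ds=[(c1["o"],ray(c1,[u1])[0]),(c2["o"],ray(c2,[u2])[0])]
    for o,d in ds:
        P=np.eye(3)-np.outer(d,d);A=A+P;b=b+P@o
    X=np.linalg.solve(A,b);return X,[round(float(np.linalg.norm((np.eye(3)-np.outer(d,d))@(X-o))),1) for o,d in ds]
def proj(c,X):
    p=(np.atleast_2d(X)-c["o"])@c["Rw"];return cv2.projectPoints(p,np.zeros(3),np.zeros(3),np.array(c["mtx"]),np.array(c["D"],float))[0][:,0]
def tool():
    s=manip.read_state();return s["tool_pos"],Ro.from_rotvec(s["ee_rot"]).as_matrix()
def to_tool(X):  # world point -> tool frame
    p,R=tool();return R.T@(np.array(X)-p)
E
python3 - <<'E'
from h import *
print(np.round(tool()[1],3))
a=cam("side");b=cam("scene")
for c,n,rois in((a,"side",{"tray":(260,320,370,400),"mat":(295,250,385,315)}),(b,"scene",{"tray":(305,190,410,255),"mat":(230,235,345,315)})):
    g=cv2.cvtColor(c["img"],cv2.COLOR_BGR2GRAY)
    for k,(x0,y0,x1,y1) in rois.items():
        m=(g[y0:y1,x0:x1]<60).astype(np.uint8)
        cs=max(cv2.findContours(m,cv2.RETR_EXTERNAL,cv2.CHAIN_APPROX_NONE)[0],key=cv2.contourArea)
        r=cv2.convexHull(cs);q=cv2.approxPolyDP(r,4,True)[:,0]+[x0,y0]
        P=onz(c,q,22 if k=="tray" else 4)
        print(n,k,q.tolist(),np.round(P[:,:2]).tolist())
def crop(c,x0,y0,w,h,W,H): return cv2.resize(c["img"][y0:y0+h,x0:x0+w],(W,H),interpolation=cv2.INTER_CUBIC)
im=np.vstack([np.hstack([crop(a,264,322,100,75,400,300),crop(b,308,190,100,75,400,300)]),np.hstack([crop(a,305,140,100,75,400,300),crop(b,170,250,100,75,400,300)])])
cv2.imwrite("pics/c1.png",im)
E
```

```text
[[ 0.928 -0.     0.372]
 [-0.372 -0.001  0.928]
 [ 0.    -1.    -0.001]]
side tray [[274, 363], [351, 360], [355, 387], [274, 392]] [[571.0, 350.0], [399.0, 303.0], [378.0, 375.0], [551.0, 426.0]]
side mat [[368, 300], [359, 308], [323, 302], [318, 273], [332, 258], [357, 262], [371, 276]] [[389.0, 93.0], [407.0, 125.0], [500.0, 125.0], [534.0, 26.0], [508.0, -40.0], [438.0, -39.0], [393.0, 6.0]]
scene tray [[314, 227], [335, 197], [400, 212], [383, 250], [316, 234]] [[420.0, 213.0], [376.0, 368.0], [558.0, 416.0], [612.0, 240.0], [443.0, 191.0]]
scene mat [[282, 243], [339, 270], [291, 310], [235, 275]] [[384.0, 126.0], [560.0, 127.0], [558.0, -52.0], [380.0, -41.0]]
```

View pics/c1.png

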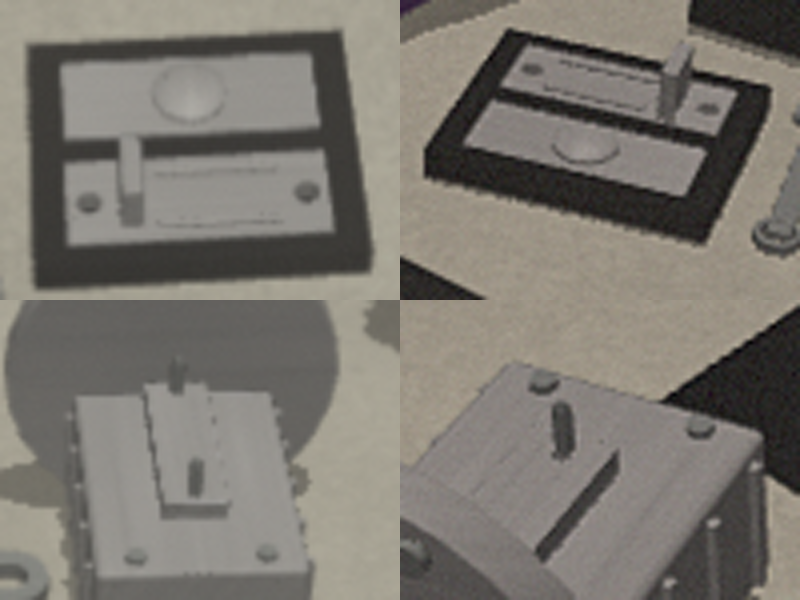

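```bash
python3 - <<'E'
from h import *
a=cam("side");b=cam("scene")
f=lambda v:np.round(v,1).tolist()
L=(onz(a,[(286,372.5),(340.5,369.7)],22),onz(b,[(385.2,217),(341.2,207.5)],22))
for P in L: print("holes",f(P),"ang",np.degrees(np.arctan2(*(P[0]-P[1])[1::-1])),"len",np.linalg.norm(P[0]-P[1]))
P=(L[0]+L[1])/2; C=P.mean(0);u=(P[0]-P[1]);u/=np.linalg.norm(u);lug=C+38*u;lug[2]=22+17
print("lug",f(lug),"tool",f(to_tool(lug)))
S=onz(a,[(349.5,155),(354.2,180.5)],160);print("studs tip side",f(S),f(onz(a,[(349,163),(354,189)],130)),"scene",f(onz(b,[(210,276)],160)),f(onz(b,[(212,289)],130)))
print("proj flange stud",np.linalg.norm(S[0]-S[1]))
p,R=tool();print(f(p),"tool z ang",np.degrees(np.arctan2(R[1,2],R[0,2])),"u ang",np.degrees(np.arctan2(u[1],u[0])))
E
```

```text
holes [[537.6, 369.5, 22.0], [418.3, 335.4, 22.0]] ang 15.954603102301178 len 124.06562404992317
holes [[539.1, 369.5, 22.0], [420.9, 333.8, 22.0]] ang 16.771343099447872 len 123.4931057601223
lug [515.4, 362.8, 39.0] tool [343.6, 264.8, -96.5]
studs tip side [[512.9, -314.6, 160.0], [480.1, -195.3, 160.0]] [[513.3, -316.9, 130.0], [479.1, -196.1, 130.0]] scene [[483.8, -204.2, 160.0]] [[487.1, -205.5, 130.0]]
proj flange stud 123.7687066526571
[232.3, 580.2, 303.7] tool z ang 68.1816809826253 u ang 16.362028665376666
```

Candidates for the cover: the grey lugged cover in the tray at side (313,370) / scene (364,212), and the purple look-alike at side (400,425) / scene (318,178). The blank one has a dome at side (311,345). The crop confirms the grey plate with upright lug and two holes in the tray is the one. Both studs show at side (349,155) and (354,180).

```bash
python3 -m inch '[{"xyz":[60,15,-16],"twist":[0,9,0],"grip":-1},{"xyz":[120,32,-33],"twist":[0,18,0],"grip":-1},{"xyz":[180,50,-50],"twist":[0,27,0],"grip":-1},{"xyz":[235,65,-66],"twist":[0,36,0],"grip":-1},{"xyz":[290,80,-82],"twist":[0,45,0],"grip":-1},{"xyz":[343,94,-96],"twist":[0,52,0],"grip":-1},{"xyz":[343,94,-96],"twist":[0,52,0],"grip":-1},{"xyz":[343,94,-96],"twist":[0,52,0],"grip":-1},{"xyz":[343,94,-96],"twist":[0,52,0],"grip":-1}]' 80
python3 - <<'E'
from h import *
c=cam("wrist");cv2.imwrite("pics/w1.png",c["img"]);print(manip.read_state()["dq"].round(3))
np.savez("w1.npz",Rw=c["Rw"],o=c["o"],mtx=c["mtx"],D=c["D"])
E
```

```text
t: 1.48
tool_pos: [513.9, 365.2, 210.2]
ee_rot: [-1.33, 0.997, -0.996]
contact_force: [0.5, 1.2, 0.5]
grip_width: 1.002
[ 0.001  0.     0.005 -0.001  0.001  0.001  0.001]
```

View pics/w1.png

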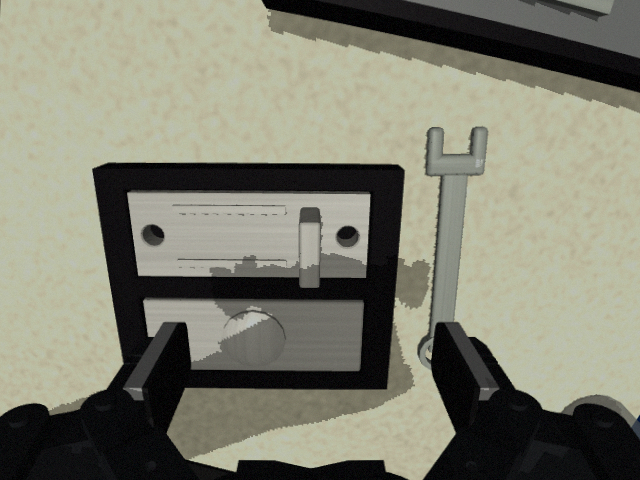

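```bash
python3 - <<'E'
from h import *
z=np.load("w1.npz");c={k:z[k] for k in z};c["o"]=z["o"]
H=onz(c,[(347,236),(153,235)],22);u=(H[0]-H[1])[:2];print(H.round(1),np.hypot(*u),"ang",np.degrees(np.arctan2(u[1],u[0])))
T=onz(c,[(310.5,255)],56)[0];C=H.mean(0);u=np.r_[u/np.hypot(*u),0]
l1=C+38*u
print("lug top",T.round(1),"from holes",l1.round(1))
p,R=tool();print("tool z ang",np.degrees(np.arctan2(R[1,2],R[0,2])))
for q in(T,l1): q=q.copy();q[2]=100;print(to_tool(q).round(1))
E
```

```text
[[536.9 366.2  22. ]
 [418.6 332.4  22. ]] 123.04249523235825 ang 15.960774007891084
lug top [514.7 360.3  56. ] from holes [514.3 359.7  22. ]
tool z ang 16.3548482957767
[  5.1 110.2  -0.7]
[  5.5 110.2  -1.2]
```

```bash
python3 -m inch '[{"xyz":[5,40,-1],"twist":[0,0.4,0],"grip":-1},{"xyz":[5,80,-1],"twist":[0,0.4,0],"grip":-1},{"xyz":[5,100,-1],"twist":[0,0.4,0],"grip":-1},{"xyz":[5,110,-1],"twist":[0,0.4,0],"grip":-1},{"xyz":[5,110,-1],"twist":[0,0.4,0],"grip":-1},{"xyz":[5,110,-1],"twist":[0,0.4,0],"grip":1},{"xyz":[5,110,-1],"twist":[0,0.4,0],"grip":1},{"xyz":[5,110,-1],"twist":[0,0.4,0],"grip":1},{"xyz":[5,110,-1],"twist":[0,0.4,0],"grip":1},{"xyz":[5,110,-1],"twist":[0,0.4,0],"grip":1},{"xyz":[5,110,-1],"twist":[0,0.4,0],"grip":1},{"xyz":[5,110,-1],"twist":[0,0.4,0],"grip":1}]' 80
```

```text
t: 3.02
tool_pos: [515.7, 358.7, 100.4]
ee_rot: [-1.326, 1.004, -1.004]
contact_force: [-1.7, -1.0, 5.7]
grip_width: 0.126
```

```bash
python3 -m inch '[{"xyz":[0,-3,0],"twist":[0,0,0],"grip":1},{"xyz":[0,-6,0],"twist":[0,0,0],"grip":1},{"xyz":[0,-10,0],"twist":[0,0,0],"grip":1},{"xyz":[0,-14,0],"twist":[0,0,0],"grip":1},{"xyz":[0,-18,0],"twist":[0,0,0],"grip":1},{"xyz":[0,-24,0],"twist":[0,0,0],"grip":1},{"xyz":[0,-40,0],"twist":[0,0,0],"grip":1},{"xyz":[0,-70,0],"twist":[0,0,0],"grip":1},{"xyz":[0,-80,0],"twist":[0,0,0],"grip":1},{"xyz":[0,-80,0],"twist":[0,0,0],"grip":1}]' 80
python3 - <<'E'
from h import *
a=cam("side");w=cam("wrist")
cv2.imwrite("pics/l1.png",np.hstack([cv2.resize(a["img"][230:420,240:440],(400,380)),cv2.resize(w["img"],(400,300))[:, :].copy() if 0 else cv2.copyMakeBorder(cv2.resize(w["img"],(400,300)),0,80,0,0,0)]))
# target over mat: cover centre (470,38), x dir -74.5deg
import math
t=math.radians(-74.5);u=np.array([math.cos(t),math.sin(t),0]);l=np.array([470,40,180])+38*u
print("lug tgt",l.round(1),to_tool(l).round(1))
E
```

```text
t: 4.28
tool_pos: [515.8, 358.8, 180.9]
ee_rot: [-1.325, 1.003, -1.004]
contact_force: [-0.2, -0.4, -3.5]
grip_width: 0.13
lug tgt [480.2   3.4 180. ] [ 332.1   -0.6 -130.2]
```

View pics/l1.png

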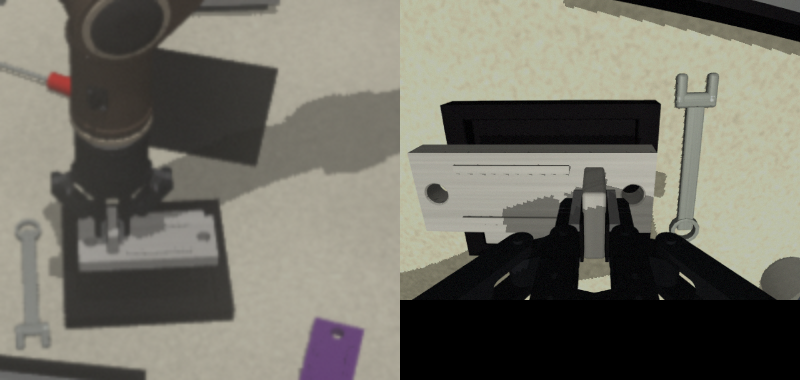

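```bash
python3 -m inch '[{"xyz":[25,0,-10],"twist":[0,6,0],"grip":1},{"xyz":[60,0,-23],"twist":[0,15,0],"grip":1},{"xyz":[98,0,-38],"twist":[0,25,0],"grip":1},{"xyz":[136,0,-53],"twist":[0,35,0],"grip":1},{"xyz":[174,0,-68],"twist":[0,45,0],"grip":1},{"xyz":[212,0,-83],"twist":[0,55,0],"grip":1},{"xyz":[250,0,-98],"twist":[0,65,0],"grip":1},{"xyz":[285,0,-112],"twist":[0,75,0],"grip":1},{"xyz":[315,0,-123],"twist":[0,84,0],"grip":1},{"xyz":[332,0,-130],"twist":[0,90.5,0],"grip":1},{"xyz":[332,0,-130],"twist":[0,90.5,0],"grip":1},{"xyz":[332,0,-130],"twist":[0,90.5,0],"grip":1}]' 80
python3 - <<'E'
from h import *
p,R=tool();print(R.round(3));w=cam("wrist");a=cam("side")
cv2.imwrite("pics/l2.png",np.hstack([cv2.copyMakeBorder(cv2.resize(a["img"][190:390,240:440],(360,360)),0,0,0,0,0),cv2.resize(w["img"],(440,330))[:].copy() if 0 else cv2.copyMakeBorder(cv2.resize(w["img"],(440,330)),0,30,0,0,0)]))
E
```

```text
t: 5.88
tool_pos: [480.6, 4.6, 179.4]
ee_rot: [-0.283, 2.078, -2.077]
contact_force: [0.6, 0.1, -3.0]
grip_width: 0.126
[[-0.964 -0.001  0.267]
 [-0.267  0.    -0.964]
 [ 0.001 -1.    -0.   ]]
```

View pics/l2.png

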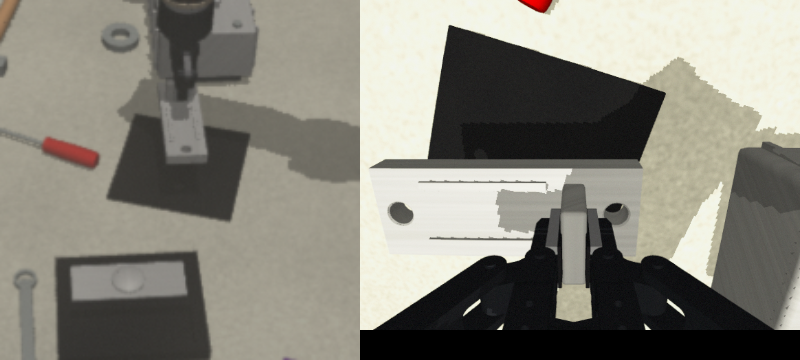

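```bash
python3 - <<'E'
from h import *
w=cam("wrist");P=onz(w,[(131,36.4),(443.6,135.3)],4);print(P.round(0),np.hypot(*(P[0]-P[1])[:2]))
d=P[1]-P[0];d/=np.linalg.norm(d)
for n in(np.array([d[1],-d[0],0]),np.array([-d[1],d[0],0])): print("centre",(P.mean(0)+90*n).round(0))
E
```

```text
[[563. 125.   4.]
 [558. -52.   4.]] 177.03630397986868
centre [470.  39.   4.]
centre [650.  33.   4.]
```

```bash
python3 -m inch '[{"xyz":[0,30,0],"twist":[0,0,0],"grip":1},{"xyz":[0,60,0],"twist":[0,0,0],"grip":1},{"xyz":[0,72,0],"twist":[0,0,0],"grip":1},{"xyz":[0,76,0],"twist":[0,0,0],"grip":1},{"xyz":[0,78,0],"twist":[0,0,0],"grip":1},{"xyz":[0,79.5,0],"twist":[0,0,0],"grip":1},{"xyz":[0,80.5,0],"twist":[0,0,0],"grip":1},{"xyz":[0,80.5,0],"twist":[0,0,0],"grip":1},{"xyz":[0,80.5,0],"twist":[0,0,0],"grip":1}]' 80
```

```text
t: 7.15
tool_pos: [480.7, 3.7, 99.5]
ee_rot: [-0.279, 2.079, -2.079]
contact_force: [-0.2, 0.2, -4.0]
grip_width: 0.125
```

```bash
python3 -m inch '[{"xyz":[0,0.7,0],"twist":[0,0,0],"grip":1},{"xyz":[0,1.2,0],"twist":[0,0,0],"grip":1},{"xyz":[0,1.7,0],"twist":[0,0,0],"grip":1},{"xyz":[0,1.7,0],"twist":[0,0,0],"grip":1}]' 80
```

```text
t: 7.65
tool_pos: [480.7, 3.6, 98.3]
ee_rot: [-0.278, 2.08, -2.078]
contact_force: [-3.0, 0.5, 9.0]
grip_width: 0.128
```

```bash
python3 -m inch '[{"xyz":[0,0,0],"twist":[0,0,0],"grip":-1},{"xyz":[0,0,0],"twist":[0,0,0],"grip":-1},{"xyz":[0,0,0],"twist":[0,0,0],"grip":-1},{"xyz":[0,0,0],"twist":[0,0,0],"grip":-1},{"xyz":[0,0,0],"twist":[0,0,0],"grip":-1},{"xyz":[0,-20,0],"twist":[0,0,0],"grip":-1},{"xyz":[0,-60,0],"twist":[0,0,0],"grip":-1},{"xyz":[0,-100,0],"twist":[0,0,0],"grip":-1},{"xyz":[0,-110,0],"twist":[0,0,0],"grip":-1}]' 80
python3 -m inch '[{"xyz":[0,0,-4],"twist":[0,-10,0],"grip":-1},{"xyz":[0,0,-9],"twist":[0,-20,0],"grip":-1},{"xyz":[0,0,-14],"twist":[0,-30,0],"grip":-1},{"xyz":[0,0,-19],"twist":[0,-40,0],"grip":-1},{"xyz":[0,0,-24],"twist":[0,-50,0],"grip":-1},{"xyz":[0,0,-29],"twist":[0,-60,0],"grip":-1},{"xyz":[0,0,-34],"twist":[0,-70,0],"grip":-1},{"xyz":[0,0,-39],"twist":[0,-80,0],"grip":-1},{"xyz":[0,0,-43],"twist":[0,-90,0],"grip":-1},{"xyz":[0,0,-43],"twist":[0,-90,0],"grip":-1},{"xyz":[0,0,-43],"twist":[0,-90,0],"grip":-1},{"xyz":[0,0,-43],"twist":[0,-90,0],"grip":-1}]'
python3 - <<'E'
from h import *
c=cam("wrist");cv2.imwrite("pics/w2.png",c["img"]);np.savez("w2.npz",Rw=c["Rw"],o=c["o"],mtx=c["mtx"],D=c["D"])
E
```

```text
t: 8.78
tool_pos: [481.6, 3.7, 209.7]
ee_rot: [-0.275, 2.078, -2.077]
contact_force: [0.5, 0.6, -0.1]
grip_width: 1.001
t: 10.28
tool_pos: [469.3, 45.0, 207.5]
ee_rot: [-1.323, 1.012, -1.012]
contact_force: [-0.1, -0.5, 0.1]
grip_width: 1.004
```

View pics/w2.png

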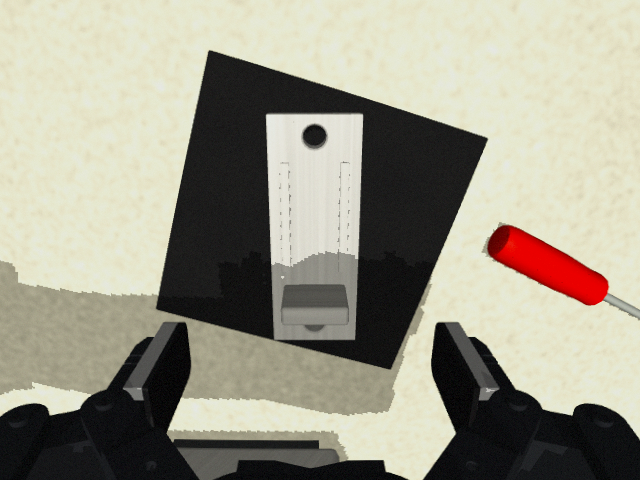

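The cover lies flat on the mat (plate corners (266,114), (363,114), (275,340), (355,340); plain hole (314,135)), and the gripper is free above it.

```bash
python3 - <<'E'
from h import *
z=np.load("w2.npz");c={k:z[k] for k in z}
P=onz(c,[(266,114),(363,114),(355,340),(275,340)],20);print(P.round(1))
C=P.mean(0);u=(P[2]+P[3]-P[0]-P[1]);L=np.linalg.norm(u)/2;u/=np.linalg.norm(u)
print("C",C.round(1),"len",L,"ang",np.degrees(np.arctan2(u[1],u[0])))
H=onz(c,[(314.5,135)],20)[0];print("C from hole",(H+62*u).round(1))
p,R=tool();print("toolx ang",np.degrees(np.arctan2(R[1,0],R[0,0])), R[2].round(4))
g=C-5*u;g[2]=80;print(to_tool(g).round(1))
E
```

```text
[[426.1 104.6  20. ]
 [480.  119.1  20. ]
 [519.4 -25.7  20. ]
 [466.2 -40.1  20. ]]
C [472.9  39.5  20. ] len 150.12803503975334 ang -74.63583210003682
C from hole [472.6  40.5  20. ]
toolx ang -74.81789268906287 [ 1.e-04 -1.e+00 -2.e-04]
[  1.3 127.6   2. ]
```

```bash
python3 -m inch '[{"xyz":[1,50,2],"twist":[0,0,0],"grip":-1},{"xyz":[1,95,2],"twist":[0,0,0],"grip":-1},{"xyz":[1,120,2],"twist":[0,0,0],"grip":-1},{"xyz":[1,130.5,2],"twist":[0,0,0],"grip":-1},{"xyz":[1,130.5,2],"twist":[0,0,0],"grip":-1},{"xyz":[1,130.5,2],"twist":[0,0,0],"grip":1},{"xyz":[1,130.5,2],"twist":[0,0,0],"grip":1},{"xyz":[1,130.5,2],"twist":[0,0,0],"grip":1},{"xyz":[1,130.5,2],"twist":[0,0,0],"grip":1},{"xyz":[1,130.5,2],"twist":[0,0,0],"grip":1}]' 100
python3 -m inch '[{"xyz":[0,-5,0],"twist":[0,0,0],"grip":1},{"xyz":[0,-20,0],"twist":[0,0,0],"grip":1},{"xyz":[0,-65,0],"twist":[0,0,0],"grip":1},{"xyz":[0,-120,0],"twist":[0,0,0],"grip":1},{"xyz":[0,-175,0],"twist":[0,0,0],"grip":1},{"xyz":[0,-215,0],"twist":[0,0,0],"grip":1},{"xyz":[0,-225,0],"twist":[0,0,0],"grip":1},{"xyz":[0,-225,0],"twist":[0,0,0],"grip":1},{"xyz":[0,-225,0],"twist":[0,0,0],"grip":1}]'
python3 - <<'E'
from h import *
c=cam("wrist");a=cam("side");np.savez("w3.npz",Rw=c["Rw"],o=c["o"],mtx=c["mtx"],D=c["D"])
cv2.imwrite("pics/w3.png",c["img"]);cv2.imwrite("pics/s3.png",a["img"])
# target: cover centre above seat (497,-256), grip 5 behind
t=np.radians(-74.6);u=np.array([np.cos(t),np.sin(t),0])
for S in((497,-255.5,300),):
    g=np.array(S)-5*u;print("to seat",to_tool(g).round(1))
    g=g-150*u;print("stand-off",to_tool(g).round(1))
E
```

```text
t: 11.58
tool_pos: [472.1, 44.9, 78.9]
ee_rot: [-1.321, 1.01, -1.011]
contact_force: [-4.2, -1.1, 15.4]
grip_width: 0.622
t: 12.7
tool_pos: [470.6, 44.7, 300.6]
ee_rot: [-1.326, 1.012, -1.009]
contact_force: [0.2, -0.1, -3.6]
grip_width: 0.618
to seat [291.4   1.  -53.9]
stand-off [141.4   0.9 -54.2]
```

View pics/w3.png

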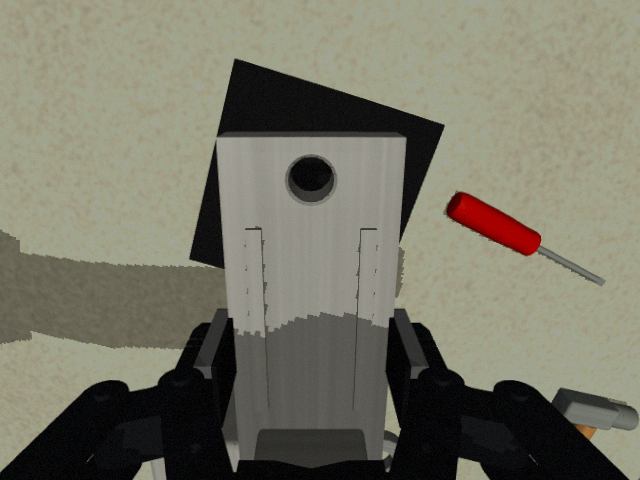

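```bash
python3 - <<'E'
from h import *
z=np.load("w3.npz");c={k:z[k] for k in z}
p,R=tool()
ztop=p[2]-75+16
P=onz(c,[(311,179),(218,137.5),(406,137.5)],ztop)
print("in tool",[ (R.T@(q-p)).round(1).tolist() for q in P],"width",np.linalg.norm(P[1]-P[2]))
t=np.radians(15.4);v=np.array([np.cos(t),np.sin(t),0])
print(to_tool(np.array([497,-255.5,300])-92*v).round(1))
E
python3 -m inch '[{"xyz":[30,0,-6],"twist":[0,8,0],"grip":1},{"xyz":[60,0,-15],"twist":[0,17,0],"grip":1},{"xyz":[95,0,-30],"twist":[0,26,0],"grip":1},{"xyz":[130,0,-45],"twist":[0,35,0],"grip":1},{"xyz":[165,0,-65],"twist":[0,44,0],"grip":1},{"xyz":[200,0,-85],"twist":[0,53,0],"grip":1}]'
```

```text
in tool [[-57.2, 59.0, -0.6], [-69.6, 59.1, -27.8], [-69.6, 58.9, 27.2]] width 55.04085634772715
[ 296.6    1.2 -145.9]
t: 13.55
tool_pos: [441.5, -171.7, 301.3]
ee_rot: [-0.82, 1.68, -1.679]
contact_force: [1.4, -0.1, -3.1]
grip_width: 0.621
```

```bash
python3 - <<'E'
from h import *
t=np.radians(15.4);v=np.array([np.cos(t),np.sin(t),0])
print(to_tool(np.array([497,-255.5,300])-92*v).round(1))
p,R=tool();print("tool x ang",np.degrees(np.arctan2(R[1,0],R[0,0])),"target -164.6")
E
```

```text
[105.7   1.4  40.5]
tool x ang -128.01503131860972 target -164.6
```

```bash
python3 -m inch '[{"xyz":[30,0,12],"twist":[0,9,0],"grip":1},{"xyz":[65,0,25],"twist":[0,19,0],"grip":1},{"xyz":[95,0,36],"twist":[0,28,0],"grip":1},{"xyz":[105.7,0,40.5],"twist":[0,36.6,0],"grip":1},{"xyz":[105.7,0,40.5],"twist":[0,36.6,0],"grip":1},{"xyz":[105.7,0,40.5],"twist":[0,36.6,0],"grip":1},{"xyz":[105.7,0,40.5],"twist":[0,36.6,0],"grip":1}]'
python3 - <<'E'
from h import *
c=cam("wrist");np.savez("w4.npz",Rw=c["Rw"],o=c["o"],mtx=c["mtx"],D=c["D"])
cv2.imwrite("pics/w4.png",c["img"])
E
```

```text
t: 14.42
tool_pos: [410.0, -278.2, 302.0]
ee_rot: [-0.289, 2.074, -2.073]
contact_force: [0.5, 0.2, -2.8]
grip_width: 0.618
```

View pics/w4.png

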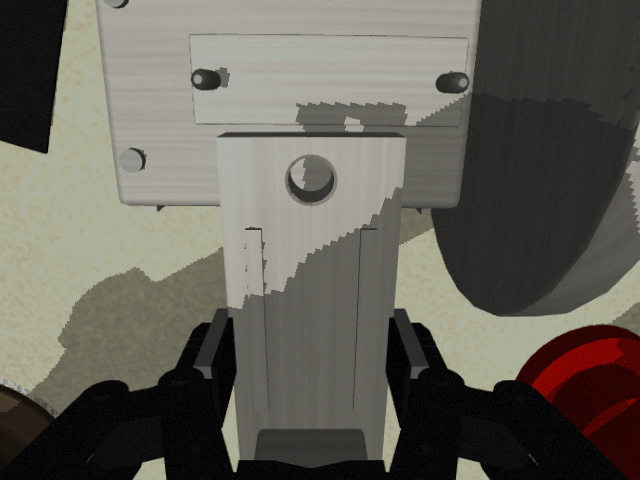

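Both studs show: free end tip (198,79), flange end tip (462,83), strip corners (190,34), (468,38), (461,127), (194,124).

```bash
python3 - <<'E'
from h import *
z=np.load("w4.npz");c={k:z[k] for k in z}
T=onz(c,[(198,79),(462.5,83)],160);d=T[1]-T[0]
print("tips",T.round(1),np.hypot(*d[:2]),"ang",np.degrees(np.arctan2(d[1],d[0])),"mid",T.mean(0).round(1))
Q=onz(c,[(190,34),(468,38),(461,127),(194,124)],130);print("strip",Q.round(1),"mid",Q.mean(0).round(1))
u=(Q[1]+Q[2]-Q[0]-Q[3])/2;print(np.hypot(*u[:2]),np.degrees(np.arctan2(u[1],u[0])),np.linalg.norm(Q[0]-Q[3]))
u=d/np.linalg.norm(d);v=np.array([-u[1],u[0],0])
m=T.mean(0)
# plate centre in tool frame: (4.8, ., -0.6)
p,R=tool();print("tool x",np.degrees(np.arctan2(R[1,0],R[0,0])),R[2].round(4))
g=m-4.8*u+0.5*v;g[2]=270;print("TCP goal",g.round(1),to_tool(g).round(1))
E
```

```text
tips [[ 481.  -204.9  160. ]
 [ 513.1 -323.9  160. ]] 123.27581443478917 ang -74.92684579695498 mid [ 497.  -264.4  160. ]
strip [[ 500.3 -189.   130. ]
 [ 537.9 -328.1  130. ]
 [ 494.4 -341.2  130. ]
 [ 455.9 -200.1  130. ]] mid [ 497.1 -264.6  130. ]
145.15984496072178 -74.80928961815158 45.70475526144317
tool x -164.1635173296009 [-0.e+00 -1.e+00 -4.e-04]
TCP goal [ 496.3 -259.6  270. ] [-88.1  32.1   5.6]
```

```bash
python3 -m inch '[{"xyz":[0,-25,0],"twist":[0,0,0],"grip":1},{"xyz":[-5,-45,0],"twist":[0,-8,0],"grip":1},{"xyz":[-15,-45,1],"twist":[0,-18,0],"grip":1},{"xyz":[-25,-45,2],"twist":[0,-28,0],"grip":1},{"xyz":[-35,-45,3],"twist":[0,-38,0],"grip":1},{"xyz":[-45,-45,4],"twist":[0,-48,0],"grip":1},{"xyz":[-56,-45,5],"twist":[0,-58,0],"grip":1},{"xyz":[-67,-45,5.5],"twist":[0,-68,0],"grip":1},{"xyz":[-78,-45,5.6],"twist":[0,-78,0],"grip":1},{"xyz":[-88,-45,5.6],"twist":[0,-86,0],"grip":1},{"xyz":[-88,-45,5.6],"twist":[0,-89.3,0],"grip":1},{"xyz":[-88,-45,5.6],"twist":[0,-89.3,0],"grip":1}]'
python3 - <<'E'
from h import *
p,R=tool();print("tool x",np.degrees(np.arctan2(R[1,0],R[0,0])),R[2].round(4),to_tool([496.3,-259.6,250]).round(1))
E
```

```text
t: 15.98
tool_pos: [496.0, -260.2, 347.0]
ee_rot: [-1.322, 1.014, -1.013]
contact_force: [-0.1, 1.3, -2.4]
grip_width: 0.622
tool x -74.96906792205945 [-3.e-04 -1.e+00 -2.e-04] [-0.5 97.   0.5]
```

```bash
python3 -m inch '[{"xyz":[-0.3,30,0.3],"twist":[0,0,0],"grip":1},{"xyz":[-0.3,65,0.3],"twist":[0,0,0],"grip":1},{"xyz":[-0.3,90,0.3],"twist":[0,0,0],"grip":1},{"xyz":[-0.3,100,0.3],"twist":[0,0,0],"grip":1},{"xyz":[-0.3,100,0.3],"twist":[0,0,0],"grip":1},{"xyz":[-0.3,100,0.3],"twist":[0,0,0],"grip":1}]'
python3 - <<'E'
from h import *
c=cam("wrist");a=cam("side");np.savez("w5.npz",Rw=c["Rw"],o=c["o"],mtx=c["mtx"],D=c["D"])
p,R=tool();print(p.round(1),"tool x",np.degrees(np.arctan2(R[1,0],R[0,0])),R[2].round(4))
k=a["img"][120:230,300:410]
w=c["img"][120:260,200:420]
cv2.imwrite("pics/w5.png",np.hstack([cv2.resize(k,(360,360),interpolation=2),cv2.copyMakeBorder(cv2.resize(w,(440,280),interpolation=2),0,80,0,0,0)]))
print("stud tip proj",proj(c,[481,-204.9,160]),proj(c,[481,-204.9,130]))
E
```

```text
t: 16.73
tool_pos: [496.6, -260.5, 248.3]
ee_rot: [-1.321, 1.013, -1.016]
contact_force: [0.4, 0.3, -2.7]
grip_width: 0.623
[ 496.5 -260.5  248.2] tool x -75.0261119277573 [ 9.0e-04 -1.0e+00  1.6e-03]
stud tip proj [[309.60604832 160.67793408]] [[309.64302016 149.38699898]]
```

View pics/w5.png

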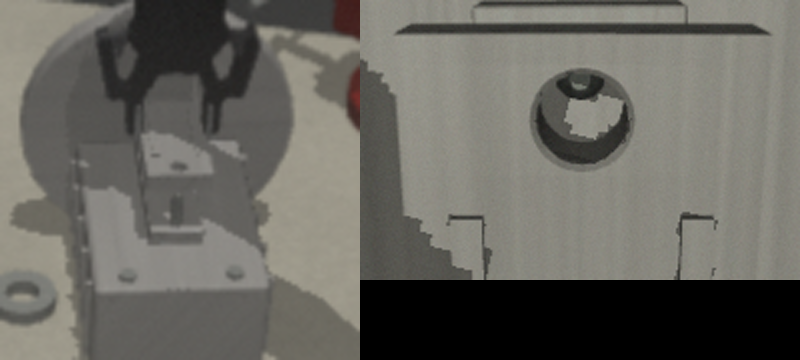

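```bash
python3 -m inch '[{"xyz":[-1,0,0],"twist":[0,-0.1,0],"grip":1},{"xyz":[-1,4,0],"twist":[0,-0.1,0],"grip":1},{"xyz":[-1,8,0],"twist":[0,-0.1,0],"grip":1},{"xyz":[-1,11,0],"twist":[0,-0.1,0],"grip":1},{"xyz":[-1,14,0],"twist":[0,-0.1,0],"grip":1},{"xyz":[-1,17,0],"twist":[0,-0.1,0],"grip":1},{"xyz":[-1,17,0],"twist":[0,-0.1,0],"grip":1}]'
python3 - <<'E'
from h import *
s=manip.read_state();print(s["tool_pos"].round(1),s["contact_force"].round(1),s["moment"].round(2))
E
```

```text
t: 17.7
tool_pos: [495.7, -259.2, 229.9]
ee_rot: [-1.322, 1.014, -1.013]
contact_force: [0.1, -0.6, -3.4]
grip_width: 0.621
[ 495.7 -259.2  229.9] [ 0.1 -0.6 -3.4] [0.04 0.03 0.02]
```

```bash
python3 -m inch '[{"xyz":[0.2,4,0.2],"twist":[0,0,0],"grip":1},{"xyz":[0.2,8,0.2],"twist":[0,0,0],"grip":1},{"xyz":[0.2,12,0.2],"twist":[0,0,0],"grip":1},{"xyz":[0.2,16,0.2],"twist":[0,0,0],"grip":1},{"xyz":[0.2,19,0.2],"twist":[0,0,0],"grip":1},{"xyz":[0.2,21,0.2],"twist":[0,0,0],"grip":1},{"xyz":[0.2,21,0.2],"twist":[0,0,0],"grip":1}]'
```

```text
t: 18.58
tool_pos: [496.0, -259.4, 209.0]
ee_rot: [-1.322, 1.013, -1.013]
contact_force: [-0.1, -0.2, -2.3]
grip_width: 0.62
```

```bash
python3 -m inch '[{"xyz":[0,1,0],"twist":[0,0,0],"grip":1},{"xyz":[0,2,0],"twist":[0,0,0],"grip":1},{"xyz":[0,2.7,0],"twist":[0,0,0],"grip":1},{"xyz":[0,2.7,0],"twist":[0,0,0],"grip":1}]'
```

```text
t: 19.08
tool_pos: [496.1, -259.4, 206.5]
ee_rot: [-1.322, 1.013, -1.013]
contact_force: [0.3, -0.2, -2.4]
grip_width: 0.622
```

```bash
python3 -m inch '[{"xyz":[0,0.7,0],"twist":[0,0,0],"grip":1},{"xyz":[0,1.4,0],"twist":[0,0,0],"grip":1},{"xyz":[0,2,0],"twist":[0,0,0],"grip":1},{"xyz":[0,2,0],"twist":[0,0,0],"grip":1}]'
```

```text
t: 19.58
tool_pos: [496.1, -259.4, 205.0]
ee_rot: [-1.322, 1.013, -1.013]
contact_force: [-3.0, 1.5, 6.0]
grip_width: 0.619
```

```bash
python3 -m inch '[{"xyz":[0,0.5,0],"twist":[0,0,0],"grip":1},{"xyz":[0,1,0],"twist":[0,0,0],"grip":1},{"xyz":[0,1,0],"twist":[0,0,0],"grip":1}]'
python3 - <<'E'
from h import *
a=cam("side");b=cam("scene");w=cam("wrist")
k=lambda c,x,y,n:cv2.resize(c["img"][y:y+n,x:x+n],(390,390),interpolation=2)
cv2.imwrite("pics/f1.png",np.hstack([k(a,305,130,100),k(b,170,220,100)]))
cv2.imwrite("pics/f1w.png",w["img"])
E
```

```text
t: 19.95
tool_pos: [496.1, -259.4, 205.0]
ee_rot: [-1.321, 1.013, -1.013]
contact_force: [-5.6, 3.6, 15.1]
grip_width: 0.623
```

View pics/f1.png

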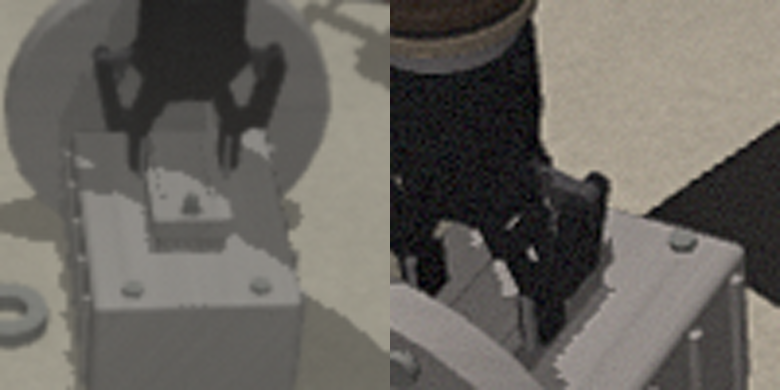

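Stud stands through the hole and z stays at 205.0 while force rises: seated. Releasing and withdrawing.

```bash
python3 -m inch '[{"xyz":[0,-1,0],"twist":[0,0,0],"grip":1},{"xyz":[0,-1,0],"twist":[0,0,0],"grip":-1},{"xyz":[0,-1,0],"twist":[0,0,0],"grip":-1},{"xyz":[0,-1,0],"twist":[0,0,0],"grip":-1},{"xyz":[0,-1,0],"twist":[0,0,0],"grip":-1},{"xyz":[0,-10,0],"twist":[0,0,0],"grip":-1},{"xyz":[0,-40,0],"twist":[0,0,0],"grip":-1},{"xyz":[0,-80,0],"twist":[0,0,0],"grip":-1},{"xyz":[0,-130,0],"twist":[0,0,0],"grip":-1},{"xyz":[-50,-130,0],"twist":[0,0,0],"grip":-1},{"xyz":[-50,-130,0],"twist":[0,0,0],"grip":-1},{"xyz":[-50,-130,0],"twist":[0,0,0],"grip":-1}]'
python3 - <<'E'
from h import *
a=cam("side");w=cam("wrist");b=cam("scene")
k=lambda c,x,y,n:cv2.resize(c["img"][y:y+n,x:x+n],(400,400),interpolation=2)
cv2.imwrite("pics/f2.png",np.hstack([k(a,305,130,100),cv2.copyMakeBorder(cv2.resize(w["img"],(400,300)),0,100,0,0,0)]))
cv2.imwrite("pics/f2w.png",w["img"])
np.savez("w6.npz",Rw=w["Rw"],o=w["o"],mtx=w["mtx"],D=w["D"])
E
```

```text
t: 21.6
tool_pos: [483.1, -211.3, 334.0]
ee_rot: [-1.322, 1.012, -1.013]
contact_force: [-0.2, -0.6, 0.7]
grip_width: 0.997
```

View pics/f2.png

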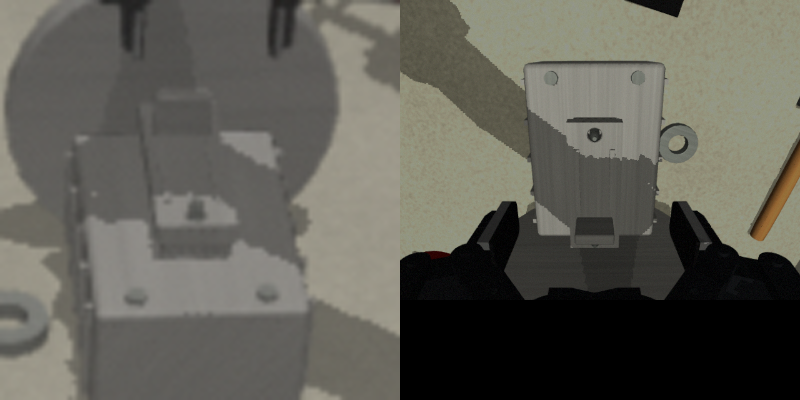

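```bash
python3 - <<'E'
from h import *
z=np.load("w6.npz");c={k:z[k] for k in z};a=cam("side")
m=np.array([497,-264.5,0]);t=np.radians(-74.85);u=np.array([np.cos(t),np.sin(t),0]);v=np.array([-u[1],u[0],0])
E=lambda x,y,h:m+x*u+y*v+[0,0,h]
pts={"edge":[E(-75,-28,146),E(-75,28,146)],"hole":[E(-62,0,146)],"lugtop near":[E(32,-20,180),E(32,20,180)],"lugtop far":[E(44,-20,180),E(44,20,180)]}
iw=cv2.imread("pics/f2w.png");im=a["img"].copy()
for k,p in pts.items():
    print(k,"wrist",proj(c,p).round(0).tolist(),"side",proj(a,p).round(1).tolist())
    for q in proj(c,p): cv2.circle(iw,tuple(int(i) for i in q.round()),2,(0,0,255),-1)
    for q in proj(a,p): cv2.circle(im,tuple(int(i) for i in q.round()),0,(0,0,255),-1)
cv2.imwrite("pics/f3.png",np.hstack([cv2.resize(iw[160:410,220:420],(400,500),interpolation=0),cv2.resize(im[130:230,305:385],(400,500),interpolation=0)]))
print(manip.read_state()["contact_force"].round(1))
E
```

```text
edge wrist [[265.0, 196.0], [357.0, 195.0]] side [[364.7, 185.1], [344.6, 185.6]]
hole wrist [[311.0, 216.0]] side [[354.2, 182.5]]
lugtop near wrist [[279.0, 377.0], [343.0, 377.0]] side [[358.3, 153.1], [344.4, 153.4]]
lugtop far wrist [[280.0, 393.0], [343.0, 393.0]] side [[357.8, 150.8], [344.0, 151.0]]
[-1.2  0.3  0.1]
```

Predicted home features match the picture (hole 311,216 against 310,214 seen; lug top rows 377–393 against about 379–397; plate edge 265–357 against 267–355).

```bash
python3 -c "
from cell import job
print(job.hand_in())"
```

```text
the job is handed in; nothing more can be done
None
```

The cover is on the gearbox over both studs with its lug end next to the flange. I handed the job in at about 22 s of robot time.

**What I did:** I lifted the lugged cover straight up out of its pocket by the lug, laid it flat on the mat and let go. I then took it again across its long sides and lowered it, kept level, over the studs. I released it only after it met firm contact, and the gripper was withdrawn clear above it.

**Checks that it is home:**
- **Contact:** the tool stopped at 205.0 mm, the height I predicted for a seated cover. It stayed there while the contact force rose from 6 to 15 N.
- **Position:** after release, where the cover's hole, edge and lug top should be in the wrist picture agreed with what I saw to within about 2–4 pixels.
- **Level:** I judged this from those features rather than measuring it separately.

**Failed or disagreed:**
- **Seat position:** the first estimate from the side camera was about 9 mm off along the gearbox. I corrected it with a wrist view of both studs before lowering.
- **Regrip on the mat:** closing the fingers for the second grasp gave about 15 N of upward contact force, probably from the tips pressing on the mat.
- **Last picture:** the final overlay could not be viewed because the picture limit was reached, so I compared its numbers with the picture before it.
- **Bystanders:** I did not check each one separately at the end. No move went near them.

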